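# Pass a blood-tube rack through the spring gate of the intake chute

### The arm

A 6-joint arm with a two-finger parallel gripper is mounted at the origin on the work surface. World frame = base frame: x ahead of the robot, y to its left, z up, the work surface at z = 0. Lengths are in mm, angles in rad, forces in N, time in s.
With the tool pointing down it reaches from about 325 to 775 mm from the base axis. Payload 9.3 kg.
Tool frame: the origin (TCP) lies midway between the tips of the shut fingers; the grasp point (between the pads) lies 19 mm behind it; z points along the fingers, y is the line along which they close (so a half turn about z gives the same grasp; the last joint's range is limited). The gripper opens to 85 mm and grips with 20 to 120 N. Pads are 22 mm wide; open, the fingers measure 114 mm over their backs; the gripper's body (76 mm by 85 mm) begins 54 mm behind the grasp point. The pads swing forward as they close: fully open they stand 13 mm farther back than shut.
Start: joints at [1.099, 0.259, 0.021, 1.334, 0, 1.418], TCP at [172.386, 522.283, 231.279] pointing down, gripper open.
Joint ranges: [-3.04, 3.04], [-0.91, 1.82], [-1.04, 1.36], [-1.92, 1.95], [-1.52, 1.45], [-3.14, 3.14]. Speed limits (rad/s): [2.22, 2.22, 2.79, 3.14, 3.14, 3.14].

### API

Orientations are given as a unit quaternion [x, y, z, w].
In Python, from plant import * gives the robot as it stands. The module is installed in compiled form; this text tells all that it offers.
- The arm moves only by the shell command python3 -m handwheel 'ROWS' [OPENING] [FORCE]. ROWS is JSON, a list of rows, each a list of 6 numbers: the shift along the world's x, y, z in mm, then the turn, a rotation vector about the world's x, y, z in rad. A call has 1 to 12 rows; each row is the pose to reach, as a shift and turn from the pose commanded when the call began; what a row does not reach only later rows make up. A row lasts 1/12 s, in which the tool goes at most 41.7 mm and 7.16 degrees, less where a joint would pass 70% of its speed; a pose out of reach is approached as far as the arm can. A call with a gripper value outside its range is refused whole. OPENING is the closure, from 0 (fully open) to 1 (shut), set as the call begins (- or left out, the last holds). The fingers move at their own pace and stop on an object; FORCE is the grip in N (left out, the last holds). Time passes only in rows, so rows that repeat a pose let the fingers close. It gives the time, the measured TCP pose, the force, the opening and the grip force at its end, in the units of the state.
- read_state(): the state, without advancing time (a new reading comes with each control period).
- read_camera(name): name is "scene" or "top"; returns a dict with "pixels" (480x640x3 uint8, blue, green, red), "intrinsics" (3x3 intrinsics, pixels), "rvec" (rotation vector, rad) and "tvec" (3), from world to camera coordinates, as OpenCV has them. Camera axes: x right, y down, z forward; pixel columns grow to the right and rows downward; lengths in mm; the calibration is good to about 2 mm. A picture is of the moment at which its call begins. There is no depth.
- finish_job(): hands the job in; it is judged then, once.
The state is a dict: "t": time; "joint_positions": joint angles; "joint_vel": joint speeds; "tau": joint torques, N m; "ee_pos": TCP position; "orientation": TCP orientation; "ft_force": force on the tool from outside, world axes, zero at the start; "ft_torque": the same for the moment, N m; "gripper_width": finger opening in mm; "grasp_force": force on a finger pad.
Only numpy, scipy, OpenCV 4.12 (cv2) and the standard library are available. Lean on these libraries where they do the work, as an engineer would, in place of code of your own. Each camera call takes 0.05 s, during which the arm holds its last target. There are 200 camera calls.

### The job

Feed the tube rack that stands in the chute through to the end: with one fingertip press the long plate down to hold the spring gate open, and with the other fingertip push the rack along past the open gate until it is fully home against the end stop, then let the gate close behind it. The gate must not touch the rack, so keep it open until the whole rack is past; the rack is only pushed, never picked up, and the other things on the table stay where they are.

Things in the scene. Friction and masses are not known exactly. Their poses are not given: they have to be found in the camera images.
- chute: Fixed straight chute: grey slab 305 x 98 x 20 mm, two guide rails, end stop. Origin on the lane's centre line, at table height, in the gate's plane. +x: the way the rack must travel; +y: towards the gate's hinge and press plate. Lane floor 20 mm above the table, lane 65 mm wide, rails rise 12 mm above the floor. Hinge posts 10 x 10 mm, 58 mm above the table, at x -175 and +34, y +50 mm.
- stop (a point): Centre of the end stop's face, at chute x +104 mm, 35 mm above the table; the stop rises to 50 mm above the table.
- rack: The tube rack to push: black block in the lane before the gate, 84 mm long (its x, along the lane), 60 wide, 42 high, with short red-capped tubes fixed in it, tops 62 mm above its underside; 0.2 to 0.35 kg. Origin: centre of the underside. Home, its origin is at chute x +62 mm, its rear face at +20 mm. The identical rack outside the chute is not meant.
- gate (a joint): Gate angle (rad) about a hinge line along chute x, at chute y +50 mm, 52 mm above the table: 0 closed, 1.45 fully open. One rigid steel piece: leaf on the lane side, press plate on the other; pressing the plate down swings the leaf up and outward. From about 1.1 the leaf clears the rack's side. A spring closes it (2 to 4 N of downward push holds it open); no latch.
- gate_tip (a point): Free end of the gate's leaf. The leaf is 5 mm thick along the lane and 18 mm high; closed, it spans chute y +20 to +50 mm, 47 to 65 mm above the table, blocking a corner of the rack; open, it stands up beside the lane to 86 mm above the table.
- plate_edge (a point): Middle of the press plate's outer long edge, 64 mm from the hinge line. Flat strip 4 mm thick, 250 mm long (chute x -205 to +45). Its slope is 0.84 rad minus the gate angle: closed it rises outward, this edge at chute y +93, 100 mm above the table. A fingertip at chute y +80 to +95, lowered to 38 mm above the table, holds the gate at about 1.35, and may slide along the whole plate.
- spare_rack: Bystander: identical black tube rack 84 x 60 x 62 mm standing on the table. Origin at the centre of its underside.
- jar: Bystander: small specimen jar with white lid, 52 mm diameter, 62 mm tall. Origin at the centre of its underside.
- gel: Bystander: white bottle, 52 mm diameter, 120 mm tall. Origin at the centre of its underside.
- phone: Bystander: black phone lying flat, 72 x 148 x 9 mm. Origin at the centre of its underside.
Mind the look-alikes: they are no part of the job. Leave any blue or pink look-alike of the rack alone.

How it is judged (in metres and radians):
On the way, in this order (a step that is already met when the one before it is completed fails the run):
1. a finger holds the gate open while the whole rack is still before it (value of joint gate above 0.9 rad and contact force between the fingers and gate above 0.3 N and x of rack in the frame of chute below -0.044 m), for 0.1 s.
2. a finger holds the gate open while the rack is passing it (value of joint gate above 0.9 rad and contact force between the fingers and gate above 0.3 N and x of rack in the frame of chute between -0.03 and 0.03 m), for 0.2 s.
At the end, for the whole second after the job is handed in: The rack stands level on the lane floor, at rest, within 6 mm of the end stop, and the gate has closed behind it (angle under 0.15 rad) (x of rack in the frame of chute above 0.056 m and z of rack in the frame of chute below 0.024 m and angle between rack's own z axis and vertical below 0.08 rad and linear speed of rack below 0.02 m/s and value of joint gate below 0.15 rad); the robot touches nothing.
It fails at once if the gate touches the rack (over 1 N) (contact force between gate and rack above 1 N).
It fails at once if the rack is lifted off the lane floor (over 8 mm) (z of rack in the frame of chute above 0.028 m).
It fails at once if the rack is tipped (angle between rack's own z axis and vertical above 0.25 rad).
It fails at once if another thing (spare rack, jar, bottle, phone) is disturbed, moved over 20 mm (distance of any of spare_rack, jar, gel, phone from where it was at the start of the episode above 0.02 m).
It also fails if it takes over 45 s, if anything falls off the work surface, if the arm or the gripper's body presses on something with over 40 N, if the wrist force passes 120 N, or if a joint passes its speed limit or range.

## Working session

There is one attempt and no reset: what is moved stays moved. The work goes in short steps, Python scripts to look and compute and a shell command to move; the robot and the scene stay as the last step left them, time stands still between calls to the robot, and variables do not carry over. Pictures are saved under pics/ and viewed, at most 10 in all, crops included, and the job is handed in when it is done.

```bash
mkdir -p pics; python3 - <<'E'
from plant import *
import cv2
for n in("scene","top"):
    c=read_camera(n);cv2.imwrite(f"pics/{n}0.png",c["pixels"]);print(n,c["intrinsics"],c["rvec"],c["tvec"])
s=read_state();print(s)
E
```

```text
scene [[502.12179167   0.         323.1346481 ]
 [  0.         502.12179167 232.89092605]
 [  0.           0.           1.        ]] [ 0.71428559  2.63848616 -1.04706235] [ 531.08856781 -128.04038638 1057.25143769]
top [[452.49114034   0.         323.36001601]
 [  0.         452.49114034 242.03101965]
 [  0.           0.           1.        ]] [ 1.9302641  -2.27205597  0.25368853] [ 32.47666294 600.29372369 807.37518052]
{'t': 0.1, 'joint_positions': array([ 1.09938296e+00,  2.59143521e-01,  2.08350907e-02,  1.33370343e+00,
       -2.64082053e-05,  1.41821775e+00]), 'joint_vel': array([ 0.00088563, -0.00089381,  0.00271488, -0.00203885,  0.00034536,
       -0.00032505]), 'tau': array([ 5.53956357e-03, -5.56692195e+01,  3.45070803e+01,  1.15940301e-02,
       -1.13671540e-04, -7.88216511e-06]), 'ee_pos': array([172.28705529, 522.0512514 , 230.72147215]), 'orientation': array([ 1.58742978e-01,  9.87319754e-01, -5.82477432e-04, -1.73992375e-04]), 'ft_force': array([ 0.52927526,  0.24199711, -0.3069089 ]), 'ft_torque': array([0.03176637, 0.05066905, 0.01844441]), 'grasp_force': 0.0, 'gripper_width': 85.33539780781774}
```

View pics/scene0.png

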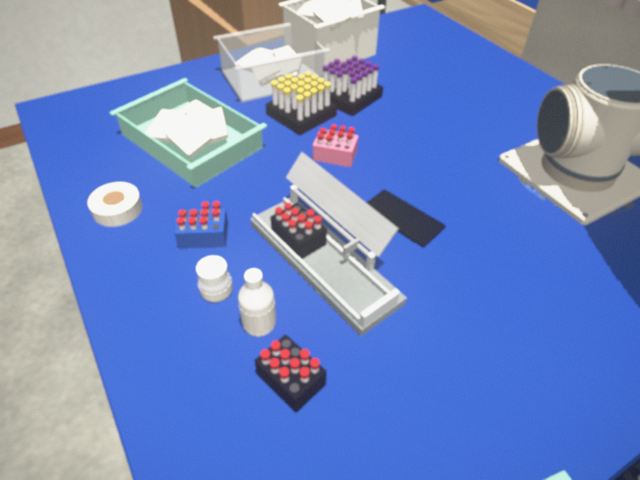

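View pics/top0.png

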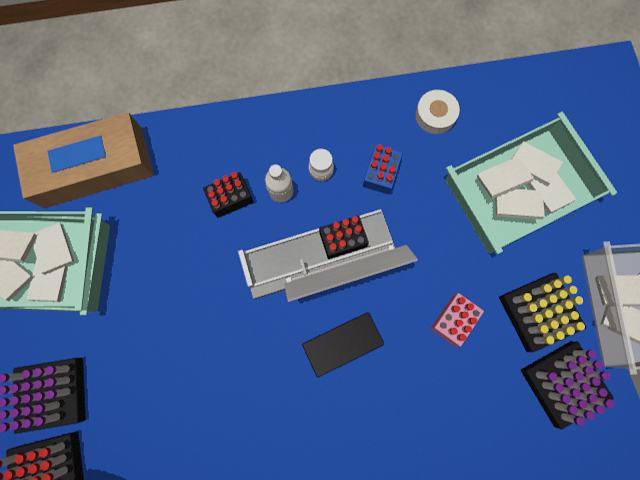

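The chute lies mid-picture in both views: in top the stop is at about (245,272) and the rack at (343,235), with the press plate on the phone side. Next I'll enlarge the chute.

```bash
cat > h.py <<'E'
import numpy as np,cv2
from plant import *
def ray(c,uv,z):
    R=cv2.Rodrigues(np.array(c["rvec"],float))[0];t=np.array(c["tvec"],float).ravel();K=np.array(c["intrinsics"])
    o=-R.T@t;d=R.T@np.linalg.inv(K)@np.array([uv[0],uv[1],1.]);return o+d*(z-o[2])/d[2]
def proj(c,P):
    return cv2.projectPoints(np.array(P,float).reshape(-1,3),np.array(c["rvec"],float),np.array(c["tvec"],float),np.array(c["intrinsics"]),None)[0].reshape(-1,2)
E
python3 - <<'E'
from h import *
t=read_camera("top");s=read_camera("scene")
cv2.imwrite("pics/tc.png",cv2.resize(t["pixels"][195:310,225:425],None,fx=4,fy=4,interpolation=cv2.INTER_CUBIC))
cv2.imwrite("pics/sc.png",cv2.resize(s["pixels"][145:335,245:415],None,fx=3.1,fy=3.1,interpolation=cv2.INTER_CUBIC))
print(proj(t,[[0,0,0],[172,522,231]]),proj(s,[[0,0,0],[172,522,231]]))
for uv in((343,235),(245,272),(228,194),(342,345)): print(ray(t,uv,40))
E
```

```text
[[341.56147006 578.46394219]
 [-59.92933426 590.96466041]] [[575.36522797 172.08053987]
 [953.10590158 331.94060347]]
[ 611.97286997 -107.08719856   40.        ]
[569.30126773  96.25076041  40.        ]
[735.54489618 110.83248469  40.        ]
[400.28686879 -68.4855938   40.        ]
```

View pics/tc.png

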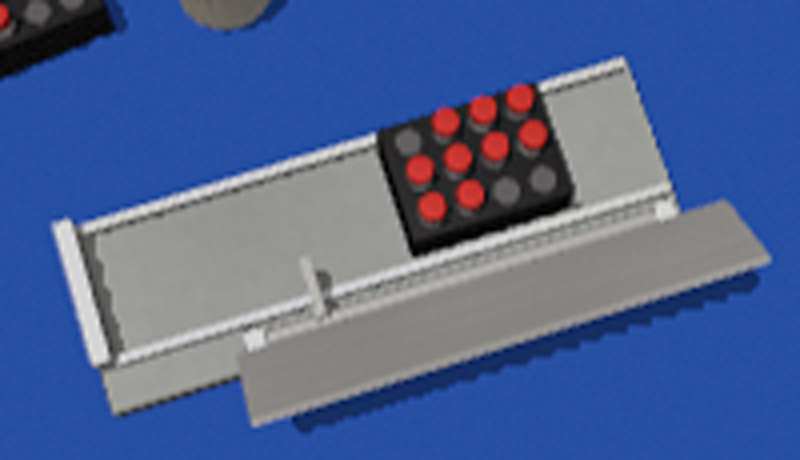

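View pics/sc.png

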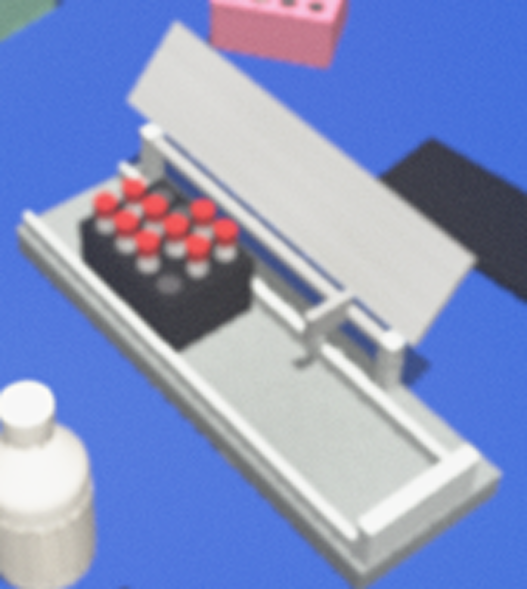

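```bash
cat >> h.py <<'E'
def T(p): return (225+(p[0]+.5)/4-.5,195+(p[1]+.5)/4-.5)
def S(p): return (245+(p[0]+.5)/3.1-.5,145+(p[1]+.5)/3.1-.5)
E
python3 - <<'E'
from h import *
from scipy.optimize import least_squares
t=read_camera("top");s=read_camera("scene")
ch=[((-205,93,100),(770,262),0),((45,93,100),(252,425),0),((-175,50,58),(665,209),0),((34,50,58),(255,338),0),((0,20,56+9),(306,258),0),
((-205,93,100),(178,22),1),((45,93,100),(475,260),1),((-175,50,58),(152,133),1),((34,50,58),(391,345),1),((0,20,65),(310,325),1)]
def W(p,q):
    c,s_=np.cos(p[2]),np.sin(p[2]);q=np.array(q,float);return np.array([p[0]+c*q[0]-s_*q[1],p[1]+s_*q[0]+c*q[1],q[2]])
def f(p): return np.concatenate([ (proj(s if k else t,W(p,q))[0]-(S(uv) if k else T(uv))) for q,uv,k in ch])
r=least_squares(f,[580,0,1.8],x_scale=[10,10,.1],loss="soft_l1");p=r.x
print(p,f(p).reshape(-1,2).round(1).tolist())
def inv(P): 
    c,s_=np.cos(p[2]),np.sin(p[2]);d=P[:2]-p[:2];return np.array([c*d[0]+s_*d[1],-s_*d[0]+c*d[1]]).round(1)
for n,uv,z in(("rackFL",(380,133),62),("rackFR",(410,238),62),("cap1",(520,98),82),("cap2",(432,206),82),("rackRear",(576,190),62),("stop",(75,220),50),("stopR",(108,360),50),("slabL",(625,60),32)):
    print(n,inv(ray(t,T(uv),z)))
for n,uv,z in(("jar",(320,160),62),("gel",(276,172),120),("blue",(382,165),82),("phone",(342,345),9)):print(n,inv(ray(t,uv,z)))
for n,uv,z in(("rackFrontbot",(180,348),20),("rackFrontTop",(178,300),62),("rackFrontR",(250,275),62)): print(n,inv(ray(s,S(uv),z)))
for q in((-205,85,38),(45,85,38),(104,0,35),(-100,0,40),(-44,0,40),(20,0,40)):print(q,W(p,q),np.hypot(*W(p,q)[:2]))
E
```

```text
[592.44474225 -12.1207345    1.71453589] [[-0.5, -0.6], [-0.9, -0.3], [-0.6, 0.6], [-0.7, 0.4], [-1.3, -0.1], [-0.1, -0.6], [0.1, -0.5], [-0.2, -1.2], [0.1, -2.0], [-1.3, -2.3]]
rackFL [-55.  -28.4]
rackFR [-53.2  26.2]
cap1 [-123.2  -19.5]
cap2 [-66.5  18.4]
rackRear [-137.5   27.8]
stop [100.6 -34.5]
stopR [103.6  37.2]
slabL [-188.3  -35. ]
jar [ -98.4 -164.3]
gel [  -5.3 -142.3]
blue [-209.9 -108.8]
phone [-29.3 198.5]
rackFrontbot [-55.1 -20.8]
rackFrontTop [-53.2 -23.1]
rackFrontR [-44.   18.4]
(-205, 85, 38) [ 537.68657379 -227.18245351   38.        ] 583.7111604408548
(45, 85, 38) [501.87529672  20.23935724  38.        ] 502.28323189309776
(104, 0, 35) [577.54725099  90.80673878  35.        ] 584.6423615600831
(-100, 0, 40) [ 606.76925308 -111.08945879   40.        ] 616.854759515442
(-44, 0, 40) [598.74752701 -55.66697319  40.        ] 601.3297040805762
(20, 0, 40) [589.57984008   7.67301036  40.        ] 589.6297676689853
```

```bash
python3 -m handwheel '[[34,-58,0,0,0,-0.1],[68,-116,0,0,0,-0.2],[102,-174,0,0,0,-0.3],[136,-232,0,0,0,-0.4],[170,-290,0,0,0,-0.5],[204,-348,0,0,0,-0.6],[204,-348,0,0,0,-0.6]]' 0; python3 -m handwheel '[[20,-35,0,0,0,-0.1],[40,-70,0,0,0,-0.2],[61,-105,0,0,0,-0.3],[81,-140,0,0,0,-0.4],[102,-175,0,0,0,-0.509],[122,-210,0,0,0,-0.509],[142,-245,0,0,0,-0.509],[162,-280,0,0,0,-0.509],[182,-315,0,0,0,-0.509],[203,-348,0,0,0,-0.509],[203,-348,0,0,0,-0.509],[203,-348,0,0,0,-0.509]]'
```

```text
t: 0.88
ee_pos: [320.2, 268.9, 231.5]
orientation: [0.446, 0.895, 0.0, 0.0]
ft_force: [0.1, 1.0, 0.3]
gripper_width: 85.4
grasp_force: 0.0
t: 1.88
ee_pos: [523.4, -79.2, 230.4]
orientation: [0.656, 0.755, -0.0, -0.001]
ft_force: [-1.2, -0.1, 0.1]
gripper_width: 85.1
grasp_force: 0.0
```

```bash
python3 -m handwheel '[[19,-31,0,0,0,0],[38,-63,0,0,0,0],[56,-95,0,0,0,0.003],[56,-95,-40,0,0,0.003],[56,-95,-80,0,0,0.003],[56,-95,-110,0,0,0.003],[56,-95,-110,0,0,0.003],[56,-95,-110,0,0,0.003],[56,-95,-110,0,0,0.003]]'
python3 - <<'E'
from h import *
t=read_camera("top");s=read_camera("scene")
a=cv2.resize(t["pixels"][170:310,235:445],None,fx=3,fy=3);b=cv2.resize(s["pixels"][120:300,220:420],None,fx=3,fy=3)
cv2.imwrite("pics/m1.png",np.vstack([cv2.resize(a,(480,300)),cv2.resize(b,(333,300)).copy()]) if 0 else cv2.resize(np.hstack([cv2.resize(a,(630,420)),cv2.resize(b,(467,420))]),(800,306)))
print(read_state()["ee_pos"],read_state()["orientation"])
E
```

```text
t: 2.63
ee_pos: [579.6, -171.9, 123.6]
orientation: [0.653, 0.757, 0.0, 0.001]
ft_force: [-0.2, -0.0, 1.0]
gripper_width: 85.7
grasp_force: 0.0
[ 580.0463273  -172.31263217  124.03664001] [6.53393013e-01 7.57016141e-01 6.05673500e-04 1.94026370e-03]
```

View pics/m1.png

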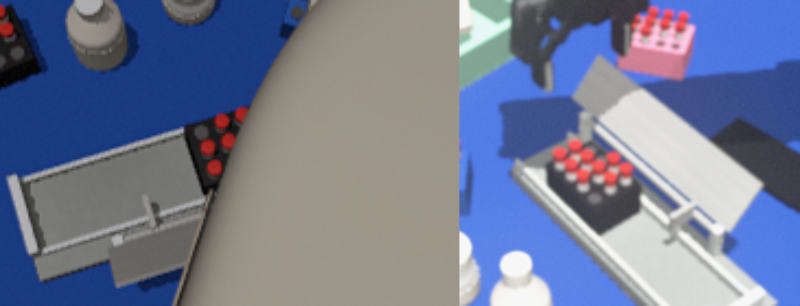

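The scene half shows the push finger's tip at about (545,85), i.e. raw (270,170), above the lane's entry. The press finger is over the plate end at about (620,50).

```bash
python3 - <<'E'
from h import *
s=read_camera("scene");e=read_state()["ee_pos"];yv=np.array([.990,.143,0])
for d in(-50,50):
  for dz in(0,13): print(d,dz,proj(s,e+yv*d+[0,0,dz]).round(1))
print(ray(s,(270.5,170),137))
E
```

```text
-50 0 [[315.1 155.2]]
-50 13 [[315.2 149.2]]
50 0 [[267.9 177.8]]
50 13 [[267.4 171.7]]
[ 623.08888722 -166.56492186  137.        ]
```

```bash
python3 -m handwheel '[[0,0,-12,0,0,0],[0,0,-24,0,0,0],[0,0,-36,0,0,0],[0,0,-48,0,0,0],[0,0,-58,0,0,0],[0,0,-68,0,0,0],[0,0,-76,0,0,0],[0,0,-84,0,0,0],[0,0,-90,0,0,0],[0,0,-95,0,0,0],[0,0,-95,0,0,0],[0,0,-95,0,0,0]]'
python3 - <<'E'
from h import *
t=read_camera("top");s=read_camera("scene")
cv2.imwrite("pics/m2.png",np.hstack([cv2.resize(t["pixels"][190:310,235:395],(400,300)),cv2.resize(s["pixels"][130:310,220:420],(400,360))[:300]]))
E
```

```text
t: 3.78
ee_pos: [578.6, -172.4, 26.1]
orientation: [0.654, 0.757, -0.0, -0.0]
ft_force: [-2.2, 0.5, 1.6]
gripper_width: 85.6
grasp_force: 1.2
```

View pics/m2.png

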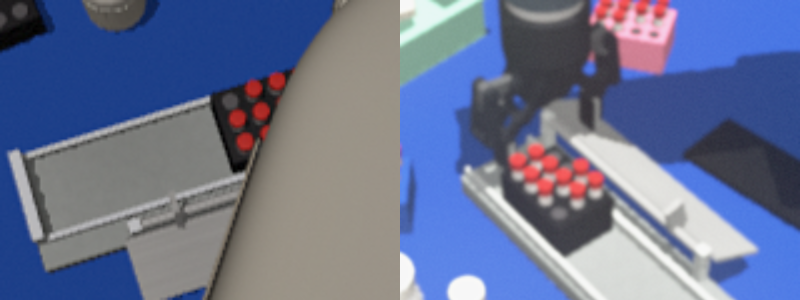

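The gate is open: the leaf stands up beside the lane and the push finger is behind the rack. Next comes the push.

```bash
python3 -m handwheel '[[-0.7,5,0,0,0,0],[-1.4,10,0,0,0,0],[-2.2,15,0,0,0,0],[-2.9,20,0,0,0,0],[-3.6,25,0,0,0,0],[-4.3,30,0,0,0,0],[-5.1,35,0,0,0,0],[-5.8,40,0,0,0,0],[-6.5,45,0,0,0,0],[-7.2,50,0,0,0,0],[-8,55,0,0,0,0],[-8.7,60,0,0,0,0]]'
python3 - <<'E'
from h import *
t=read_camera("top");s=read_camera("scene")
cv2.imwrite("pics/m3.png",np.hstack([cv2.resize(t["pixels"][190:310,235:395],(400,300)),cv2.resize(s["pixels"][130:310,220:420],(400,360))[:300]]))
E
```

```text
t: 4.88
ee_pos: [570.4, -112.1, 26.5]
orientation: [0.654, 0.757, 0.0, 0.0]
ft_force: [-0.5, -4.7, 4.4]
gripper_width: 85.6
grasp_force: 2.9
```

View pics/m3.png

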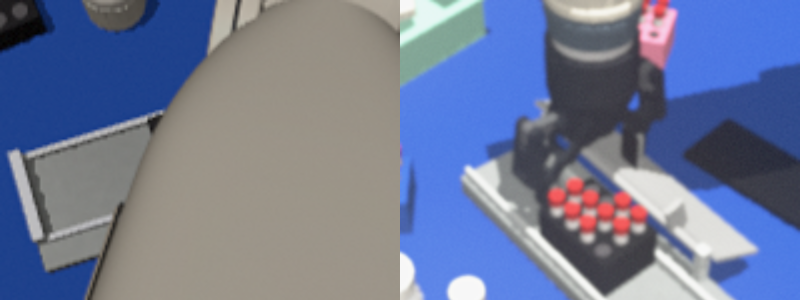

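The rack follows the finger, its front now about at the gate, which still stands clear.

```bash
python3 -m handwheel '[[-0.7,5,0,0,0,0],[-1.4,10,0,0,0,0],[-2.2,15,0,0,0,0],[-2.9,20,0,0,0,0],[-3.6,25,0,0,0,0],[-4.3,30,0,0,0,0],[-5.1,35,0,0,0,0],[-5.8,40,0,0,0,0],[-6.5,45,0,0,0,0],[-7.2,50,0,0,0,0],[-8,55,0,0,0,0],[-8.7,60,0,0,0,0]]'
python3 -m handwheel '[[-0.6,4,0,0,0,0],[-1.2,8,0,0,0,0],[-1.7,12,0,0,0,0],[-2.3,16,0,0,0,0],[-2.9,20,0,0,0,0],[-3.5,24,0,0,0,0],[-4,28,0,0,0,0],[-4.6,32,0,0,0,0],[-5.1,35,0,0,0,0],[-5.5,38,0,0,0,0],[-5.5,38,0,0,0,0]]'
python3 - <<'E'
from h import *
t=read_camera("top");s=read_camera("scene")
cv2.imwrite("pics/m4.png",np.hstack([cv2.resize(t["pixels"][190:310,235:395],(400,300)),cv2.resize(s["pixels"][130:330,250:420],(400,470))]) if 0 else cv2.resize(s["pixels"][150:340,240:440],(600,570)))
E
```

```text
t: 5.98
ee_pos: [561.4, -51.9, 26.3]
orientation: [0.654, 0.757, -0.0, 0.0]
ft_force: [-0.8, -5.4, 4.2]
gripper_width: 85.5
grasp_force: 2.9
t: 6.9
ee_pos: [555.8, -13.6, 26.2]
orientation: [0.653, 0.757, 0.0, -0.0]
ft_force: [-0.4, -0.7, 1.5]
gripper_width: 85.4
grasp_force: 1.5
```

View pics/m4.png

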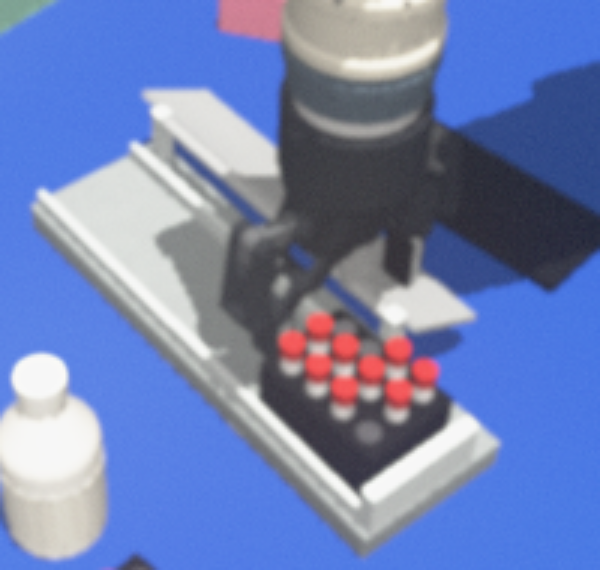

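The rack's front is nearly at the stop; by my estimate about 5 mm remain. I'll creep until the force rises.

```bash
python3 -m handwheel '[[-0.15,1,0,0,0,0],[-0.3,2,0,0,0,0],[-0.45,3,0,0,0,0],[-0.55,4,0,0,0,0],[-0.55,4,0,0,0,0]]'; python3 -m handwheel '[[-0.15,1,0,0,0,0],[-0.3,2,0,0,0,0],[-0.3,2,0,0,0,0]]'
```

```text
t: 7.42
ee_pos: [555.1, -10.3, 26.1]
orientation: [0.654, 0.757, -0.0, -0.0]
ft_force: [-0.4, -3.5, 1.2]
gripper_width: 85.3
grasp_force: 2.4
t: 7.67
ee_pos: [555.1, -10.0, 26.4]
orientation: [0.654, 0.756, -0.001, 0.001]
ft_force: [-0.9, -12.3, 3.1]
gripper_width: 85.5
grasp_force: 6.8
```

The force rose to 12 N with no advance, so the rack is against the stop. I'll back off and lift.

```bash
python3 -m handwheel '[[0.3,-2,0,0,0,0],[0.7,-5,0,0,0,0],[1,-7,0,0,0,0],[1,-7,0,0,0,0],[1,-7,8,0,0,0],[1,-7,18,0,0,0],[1,-7,28,0,0,0],[1,-7,38,0,0,0],[1,-7,48,0,0,0],[1,-7,58,0,0,0],[1,-7,68,0,0,0],[1,-7,78,0,0,0]]'; python3 -m handwheel '[[0,0,20,0,0,0],[0,0,50,0,0,0],[0,0,90,0,0,0],[-30,-20,120,0,0,0],[-60,-50,120,0,0,0],[-90,-80,120,0,0,0],[-100,-120,120,0,0,0],[-100,-160,120,0,0,0],[-100,-200,120,0,0,0],[-100,-200,120,0,0,0],[-100,-200,120,0,0,0]]'
python3 - <<'E'
from h import *
t=read_camera("top");s=read_camera("scene")
cv2.imwrite("pics/m5.png",np.hstack([cv2.resize(t["pixels"][190:310,235:395],(400,300)),cv2.resize(s["pixels"][180:330,240:440],(400,300))]))
E
```

```text
t: 8.67
ee_pos: [556.1, -15.3, 105.4]
orientation: [0.654, 0.757, 0.0, 0.0]
ft_force: [0.2, -0.5, 0.3]
gripper_width: 85.2
grasp_force: 0.0
t: 9.58
ee_pos: [455.6, -217.4, 224.4]
orientation: [0.655, 0.756, -0.0, -0.0]
ft_force: [-0.8, 0.9, -0.1]
gripper_width: 85.3
grasp_force: 0.0
```

View pics/m5.png

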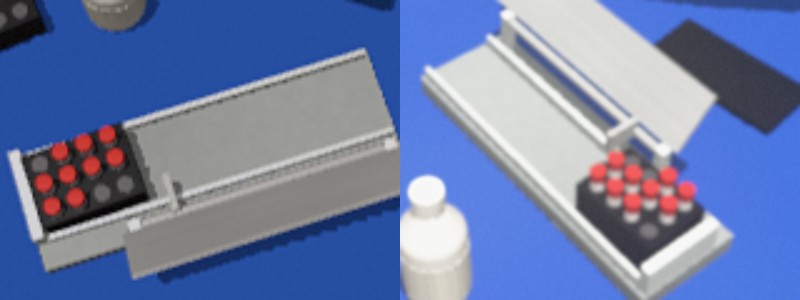

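The rack sits against the stop and the gate is closed behind it (leaf at about (172,190) in the top half), with the robot clear.

```bash
python3 -c "
from plant import *
print(finish_job())"
```

```text
the job is handed in; nothing more can be done
None
```

The rack was pushed home against the end stop with the gate held open, the gate closed behind it, and the job was handed in at about 10 s; the hand-in returned no verdict.

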